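# Refill the die bin and fit its label holder

### The job

Lift the tote of steel dies by its handle, tip all four dies into the empty red bin on the bench rack, and stand the empty tote upright on the bench again. Then take the red label holder from its stand and push its tongue down behind the lip along the rack's front edge, in front of the red bin and about in line with its middle, its white card facing outwards, until the holder sits fully home. Finish while still holding it in the fingers and pressing it firmly down; leave the other label holders and everything else on the bench where they are.

Things in the scene. Friction and masses are not known exactly. Their poses are not given: they have to be found in the camera images.
- tote: smooth aluminium pan 150 long (x), 84 wide (y), side walls 35 high, closed at the back (+x), open at the front (-x), which starts roughly towards the robot. Origin: centre of the underside, z up. 0.28 kg empty. Dies slide on it from about 20 degrees of slope, so they leave over the spout when it is tipped 40 degrees or more, front down; held level they stay in.
- tote_grip (a point): middle of the tote's handle, a black bar along the tote's y, 14 thick (x), 18 high, 84 long, on side straps over the middle of the pan; this point is 111 above the underside (x 0, y 0)
- tote_spout (a point): middle of the tote's open front edge, at x -75, y 0, z 8 of the tote; the floor rises to it at 10 degrees over the last 35 mm
- die0: steel press die, a ring-shaped cylinder 24 in diameter and 22 high, 65 g, in the tote. Origin: centre of its underside.
- die1: steel press die, a ring-shaped cylinder 24 in diameter and 22 high, 65 g, in the tote. Origin: centre of its underside.
- die2: steel press die, a ring-shaped cylinder 24 in diameter and 22 high, 65 g, in the tote. Origin: centre of its underside.
- die3: steel press die, a ring-shaped cylinder 24 in diameter and 22 high, 65 g, in the tote. Origin: centre of its underside.
- bin_red: red open plastic bin fixed on the rack, empty, one of three side by side in varying order (red, blue with steel pins, yellow with brass rings). 180 deep (x), 115 wide (y), 90 high, walls 4; its front (-x) wall is 48 high and the side walls slope up from there over the first 60 mm. Origin: centre of its underside, 50 above the bench; z up, axes as the rack's.
- bin_blue: blue bin, same size, part full
- bin_yellow: yellow bin, same size, part full
- rack: grey steel bench rack, fixed, 375 wide (y), 250 deep; bins on its deck (top at z 50), their fronts at x 45, centres at x 135. Origin: on the bench below the middle of the label slot along its front edge; x points from the front into the rack, y along the front edge, z up.
- rack_lip (a point): middle of the label slot at the height of the lip's top (z 52). The slot runs along the whole front edge, 7 wide (rack x -3.5 to +3.5), open above, floor 20 below this point; in front of it the aluminium lip, 3 thick, rounded top; behind it the deck, 2 lower. A holder is home when its shoulder rests on the lip, its origin at this height; nothing springs or snaps.
- holder_red: red plastic label holder, upright in the stand: plate 60 wide (y), 12 thick (x -7 to +5), 72 high (z 0 to 72), below it a centred tongue 52 wide, 4 thick (x -2 to +2), 14.5 deep, rounded nose. Origin: root of the tongue, on the plate's underside (its shoulder); white card on the -x face, z up. 55 g.
- holder_red_card (a point): middle of the white card on the red holder: at x -7, y 0, z 42 of the holder
- stand: black grooved stand, fixed, 210 long (y), 50 wide, 28 high, on a thin base plate; the three holders stand in its groove (6 wide, 18 deep) 68 apart in varying order, shoulders on its top at z 28, their axes along the stand's. Origin: centre of the underside.
- holder_blue: blue label holder of the same shape; leave alone
- holder_yellow: yellow label holder of the same shape; leave alone
- wrench: steel open-end wrench, 170 long, lying on the bench; leave alone
- brush: hand brush, 180 long, lying on the bench; leave alone
- oil: white oil bottle with a red cap, 48 in diameter, 120 high; leave alone
- punch: upright steel punch, 26 in diameter, 70 high; leave alone
Not all that is in view belongs to the job. Leave any purple look-alike of the tote alone.

How it is judged:
By the outcome, as a careful person would: the job done as asked, in the order asked, and still so for the second after the job is handed in, while the arm keeps its last pose, push and grip.
It also fails if it takes over 72 s, if anything falls off the work surface, if the arm or the gripper's body presses on something with over 40 N, if the wrist force passes 120 N, or if a joint passes its speed limit or range.

### The arm

A 6-joint arm with a two-finger parallel gripper is mounted at the origin on the work surface. World frame = base frame: x ahead of the robot, y to its left, z up, the work surface at z = 0. Lengths are in mm, angles in rad, forces in N, time in s.
With the tool pointing down it reaches from about 225 to 875 mm from the base axis. Payload 3.4 kg.
Tool frame: the origin (TCP) lies at the very end of the fingers, on their centre line; the grasp point (between the pads) lies 19 mm behind it; y points along the fingers, x is the direction in which the jaws open and shut, and the axes are right-handed (so a half turn about y gives the same grasp; the last joint's range is limited). The gripper opens to 85 mm and grips with 20 to 120 N. Pads are 22 mm wide; open, the fingers measure 114 mm over their backs; the gripper's body (76 mm by 85 mm) begins 54 mm behind the grasp point. The pads swing forward as they close: fully open they stand 13 mm farther back than shut.
Start: joints at [-1.331, 0.276, 1.505, -0, 1.361, -0.121], TCP at [202.99, -538.016, 203.728] pointing down, gripper open.
Joint ranges: [-2.89, 2.89], [-0.75, 2.08], [0.22, 2.7], [-1.18, 4.32], [0.11, 2.71], [-2.7, 2.7]. Speed limits (rad/s): [2.57, 2.57, 3.14, 3.14, 3.14, 3.14].

### API

Orientations are given as a 3x3 rotation matrix whose columns are the frame's x, y, z axes.
In Python, from cell import ctrl, eyes gives the robot as it stands. The module is installed in compiled form; this text tells all that it offers.
- The arm moves only by the tool servo_tool, never from a script. Its argument "rows" is a list of rows, each a list of 7 numbers: the shift along the tool's x, y, z in m, then the turn, a rotation vector about the tool's x, y, z in rad, then the opening in per cent of the stroke, from 0 (shut) to 100 (fully open). In form: [[x, y, z, rx, ry, rz, hand], ...]. A call has 1 to 12 rows; each row is the pose to reach, as a shift and turn from the pose measured when the call began, along the tool's axes at that moment; what a row does not reach only later rows make up. A row lasts 1/12 s, in which the tool goes at most 41.7 mm and 7.16 degrees, less where a joint would pass 70% of its speed; a pose out of reach is approached as far as the arm can. A call with a gripper value outside its range is refused whole. The fingers move at their own pace and stop on an object; "force" is the grip in N (left out, the last holds). Time passes only in rows, so rows that repeat a pose let the fingers close. It gives the time, the measured TCP pose, the force and the opening at its end, in the units of the state.
- ctrl.get_state(): the state, without advancing time (a new reading comes with each control period).
- eyes.grab_frame(name): name is "scene" or "top" or "wrist"; returns (picture, depth): 384x512x3 uint8, blue, green, red; 384x512 float32, mm along the optical axis (not along the pixel's ray), 0 where there is no reading.
- eyes.camera_info(name): a dict with "camera_matrix" (3x3 intrinsics, pixels), "cam_to_world" (4x4, takes a point from camera to world coordinates). Camera axes: x right, y down, z forward; pixel columns grow to the right and rows downward; lengths in mm; the calibration is good to about 2 mm. The wrist camera is an equidistant fisheye: a pixel r from the principal point sees the ray r / f radians off the axis. A picture is of the moment at which its call begins: read the wrist's pose just before it. camera_info takes no time and is no camera call; for the wrist camera it gives the pose at the moment of the call.
- ctrl.sign_off(): hands the job in, once; it reports no verdict.
The state is a dict: "clock": time; "joints": joint angles; "qvel": joint speeds; "joint_torque": joint torques, N m; "eef_pos": TCP position; "eef_rot": TCP orientation; "wrist_force": force on the tool from outside, world axes, zero at the start; "ft_torque": the same for the moment, N m; "grip_width": opening from 0.0 (shut) to 1.0 (fully open).
Only numpy, scipy, OpenCV 4.12 (cv2) and the standard library are available. Lean on these libraries where they do the work, as an engineer would, in place of code of your own. Each camera call takes 0.05 s, during which the arm holds its last target. There are 200 camera calls.

## Working session

There is one attempt and no reset: what is moved stays moved. The work goes in short steps, Python scripts to look and compute and a tool call to move; the robot and the scene stay as the last step left them, time stands still between calls to the robot, and variables do not carry over. Pictures are saved under pics/ and viewed, on a budget of 10 in all, crops included, one or two more only if the job needs it, and the job is handed in when it is done.

Besides the shell and the picture viewer there is one more tool, called after "Request:" as name([rows], argument=value, ...), one row to a line, values as JSON. servo_tool: Moves the arm, as the interface text tells. Its arguments: {"type":"object","properties":{"rows":{"type":"array","items":{"type":"array","items":{"type":"number"}}},"force":{"type":"number"}},"required":["rows"]}

```bash
mkdir -p pics
python3 - <<'E'
from cell import ctrl, eyes
import cv2, numpy as np
s=ctrl.get_state(); print(s['clock'],s['eef_pos'],np.round(s['eef_rot'],3).tolist())
a=[]
for n in('scene','top'):
    p,d=eyes.grab_frame(n); np.savez(f'{n}0.npz',p=p,d=d,K=eyes.camera_info(n)['camera_matrix'],T=eyes.camera_info(n)['cam_to_world'])
    print(n,np.round(eyes.camera_info(n)['camera_matrix'],1).tolist(),np.round(eyes.camera_info(n)['cam_to_world'],3).tolist())
    cv2.imwrite(f'pics/{n}0.png',cv2.resize(p,(768,576)))
E
```

```text
0.0 [ 202.83574614 -537.40003999  202.82735332] [[0.353, -0.0, 0.936], [-0.936, 0.002, 0.353], [-0.002, -1.0, 0.0]]
scene [[447.2, 0.0, 260.4], [0.0, 447.2, 203.0], [0.0, 0.0, 1.0]] [[-0.8, 0.337, -0.497, 1076.964], [0.6, 0.45, -0.661, 755.195], [0.001, -0.827, -0.562, 755.262], [0.0, 0.0, 0.0, 1.0]]
top [[459.7, 0.0, 251.7], [0.0, 459.7, 196.5], [0.0, 0.0, 1.0]] [[0.01, -0.992, 0.127, 326.585], [-1.0, -0.01, 0.001, -16.914], [0.001, -0.127, -0.992, 1383.552], [0.0, 0.0, 0.0, 1.0]]
```

View pics/scene0.png

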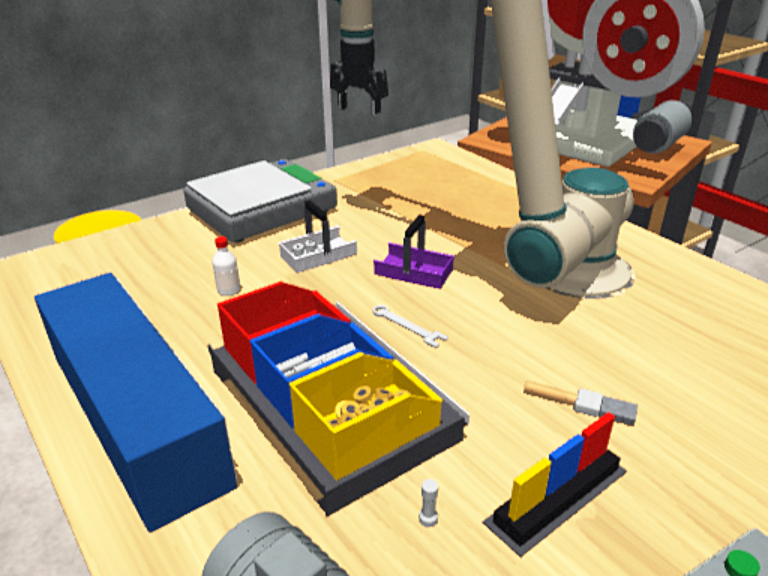

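View pics/top0.png

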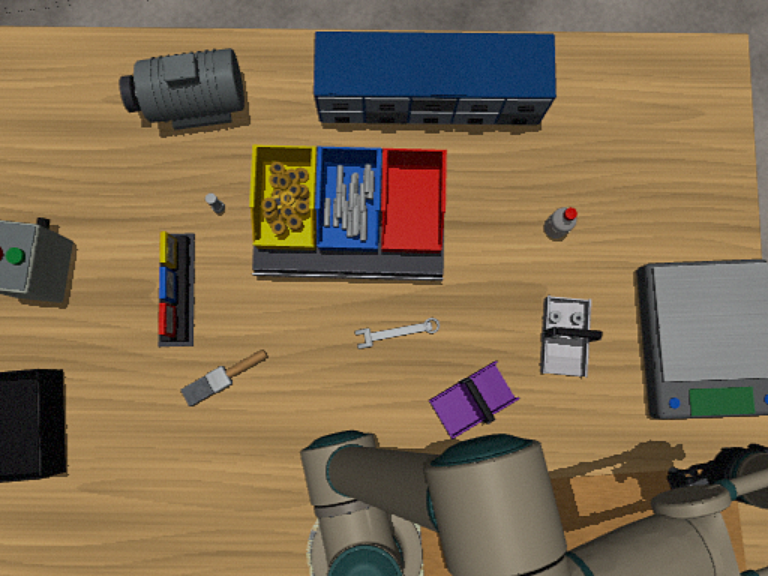

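The scene view shows the steel tote with dies at (318,245) and the purple look-alike at (415,262). In the top view the tote is at (567,337) and the purple one at (473,400). The red bin is rightmost (413,200), with the rack lip along row 277. The red holder is at the stand's near end (168,320). Next I measure all of these from depth and colour.

```bash
cat > h.py <<'E'
import numpy as np, cv2
def cloud(n,p,d,K,T):
    v,u=np.mgrid[:384,:512]
    c=np.stack([(u-K[0,2])/K[0,0]*d,(v-K[1,2])/K[1,1]*d,d],-1)
    return c@T[:3,:3].T+T[:3,3]
def load(n,k=0):
    f=np.load(f'{n}{k}.npz'); return f['p'],f['d'],cloud(n,f['p'],f['d'],f['K'],f['T'])
def st(tag,w):
    if len(w)<4: print(tag,len(w)); return
    r=cv2.minAreaRect(w[:,:2].astype(np.float32)); b=cv2.boxPoints(r)
    print(tag,len(w),'rect c',np.round(r[0],1),'size',np.round(r[1],1),'ang',round(r[2],1),'corners',np.round(b).tolist(),'z pct',np.round(np.percentile(w[:,2],[2,50,98]),1), 'med',np.round(np.median(w,0),1))
E
python3 - <<'E'
from h import *
for n in('top','scene'):
    p,d,w=load(n); hsv=cv2.cvtColor(p,cv2.COLOR_BGR2HSV); H,S,V=cv2.split(hsv)
    ok=d>0; X,Y,Z=w[...,0],w[...,1],w[...,2]
    red=((H<8)|(H>172))&(S>150)&(V>60)&ok
    # tote region
    print(n)
    if n=='top':
        print('tote px world',w[225,378],'stand',w[213,112],'lip',w[185,230],'purple',w[267,315])
    reg=ok&(X>250)&(X<520)&(Y<-330)&(Y>-520)
    # refine
    st('handle',w[reg&(V<70)&(Z>98)&(Z<128)])
    st('totebody',w[reg&(S<70)&(Z>5)&(Z<60)])
    st('tote rim',w[reg&(S<70)&(Z>30)&(Z<40)])
    st('dies',w[reg&(S<70)&(Z>20)&(Z<29)])
    st('redholder',w[red&(Y>150)&(Z>30)&(Z<115)])
    st('redholder top',w[red&(Y>150)&(Z>93)&(Z<110)])
    for nm,lo,hi in(('blue',105,125),('yellow',20,32)):
        m=(H>lo)&(H<hi)&(S>150)&ok&(Y>270)&(Z>90)&(Z<115)&(X<560); st(nm+'holder top',w[m])
    st('binred',w[red&(X>400)&(Y<200)&(Z>45)&(Z<150)])
    st('binred rim',w[red&(X>400)&(Y<200)&(Z>134)&(Z<150)])
    rk=ok&(S<60)&(X>400)&(X<600)&(Y>-180)&(Y<260)&(Z>44)&(Z<60)
    st('lip',w[rk&(V>110)]); st('rack grey',w[rk])
    np.save(n+'w.npy',w)
E
python3 - <<'E'
import cv2
p=cv2.imread('pics/top0.png')
import numpy as np
f=np.load('top0.npz')['p']; a=cv2.resize(f[185:265,340:420],(400,400),interpolation=2); b=cv2.resize(f[150:240,90:180],(400,400),interpolation=2)
cv2.imwrite('pics/crop1.png',np.hstack([a,b]))
E
```

```text
top
tote px world [ 420.83164557 -396.17805449    2.36734663] stand [442.44106364 383.00792255  73.82253018] lip [532.80666213  48.95130505  34.99235769] purple [ 294.01066953 -206.30889092   -0.29999373]
handle 175 rect c [ 423.  -384.2] size [87.4 14.8] ang 84.9 corners [[412.0, -427.0], [426.0, -428.0], [434.0, -341.0], [420.0, -340.0]] z pct [101.6 118.8 124.8] med [ 421.7 -382.9  118.8]
totebody 869 rect c [ 422.3 -385.2] size [ 89.9 153.1] ang 86.0 corners [[343.0, -425.0], [495.0, -435.0], [502.0, -346.0], [349.0, -335.0]] z pct [ 5.3 19.2 41.1] med [ 419.2 -392.3   19.2]
tote rim 198 rect c [ 422.3 -385.2] size [ 89.9 153.1] ang 86.0 corners [[343.0, -425.0], [495.0, -435.0], [502.0, -346.0], [349.0, -335.0]] z pct [30.2 36.1 39.6] med [ 448.  -399.9   36.1]
dies 181 rect c [ 423.2 -384.2] size [ 85. 148.] ang 85.4 corners [[346.0, -421.0], [494.0, -432.0], [500.0, -348.0], [353.0, -336.0]] z pct [20.6 25.1 28.6] med [ 455.1 -403.1   25.1]
redholder 115 rect c [443.6 387. ] size [57.7 11.8] ang 3.1 corners [[414.0, 391.0], [415.0, 380.0], [473.0, 383.0], [472.0, 394.0]] z pct
[... 2912 characters left out ...]
6.3 215.6] ang 89.0 corners [[542.0, -383.0], [757.0, -387.0], [764.0, -20.0], [548.0, -17.0]] z pct [ 58.4 103.4 143.4] med [ 690.2 -132.7  103.4]
binred rim 377 rect c [698.5 -79.5] size [120.4 127. ] ang 89.1 corners [[634.0, -139.0], [761.0, -141.0], [763.0, -20.0], [636.0, -18.0]] z pct [134.6 141.5 144.3] med [721.3 -92.9 141.5]
lip 405 rect c [537.1  42.8] size [376.8  53.6] ang 82.1 corners [[485.0, -140.0], [538.0, -148.0], [590.0, 226.0], [537.0, 233.0]] z pct [44.4 50.7 55.1] med [535.7  78.6  50.7]
rack grey 601 rect c [551.   43.6] size [382.2  63.1] ang 84.9 corners [[502.0, -144.0], [565.0, -150.0], [600.0, 231.0], [537.0, 237.0]] z pct [44.5 50.9 54.9] med [537.4 164.   50.9]
```

View pics/crop1.png

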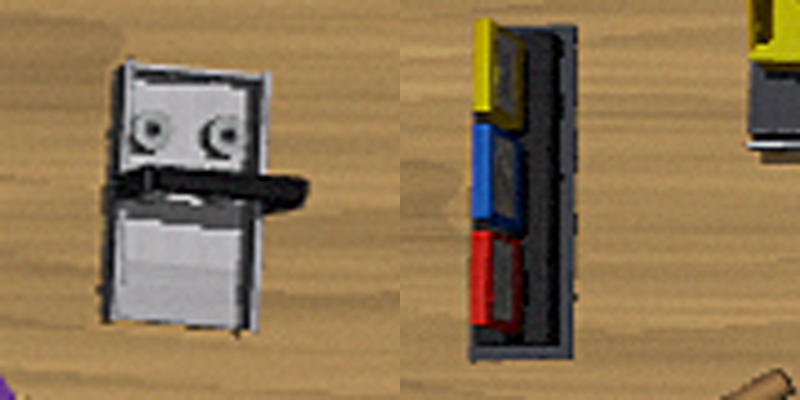

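Left crop: the aluminium tote, with dies visible behind its black handle and its spout towards the robot; it fits the description, unlike the purple one. Right crop: the red holder at the -x end of the stand, card facing -y. The sizes check out: handle 87x15 with its top at about 119, holder 60x12 with its top at 100, lip at 51.5.

```bash
cat >> h.py <<'E'
from scipy.spatial.transform import Rotation as R
def rot(yaw,tilt=0):
    """jaw x along yaw (deg), tool down; tilt>0: leaned so fingers point toward +jaw-x"""
    a=np.radians(yaw); x=np.array([np.cos(a),np.sin(a),0]); y=np.array([0,0,-1.]); z=np.cross(x,y)
    return R.from_rotvec(np.cross([0,0,1.],x)*-np.radians(tilt)).as_matrix()@np.stack([x,y,z],1)
def go(pos,M):
    from cell import ctrl
    s=ctrl.get_state(); A=np.array(s['eef_rot'])
    t=A.T@(np.array(pos)-np.array(s['eef_pos']))/1000
    r=R.from_matrix(A.T@M).as_rotvec()
    print('clk',round(s['clock'],2),'q',np.round(s['joints'],2),'F',np.round(s['wrist_force'],1),'grip',round(s['grip_width'],3),'pos',np.round(s['eef_pos'],1))
    print('row',np.round(t,4).tolist(),np.round(r,4).tolist(),'|t|mm',round(np.linalg.norm(t)*1e3),'deg',round(np.degrees(np.linalg.norm(r))))
E
python3 -c "
from h import *
go([423,-384.5,160],rot(-5))
w=np.load('topw.npy'); m=(w[...,0]>770)&(w[...,1]<0)&(w[...,1]>-150)&(w[...,2]>20); print(np.percentile(w[m],[1,50,99],axis=0))
"
```

```text
clk 0.1 q [-1.33  0.28  1.51 -0.    1.36 -0.12] F [-0.4  0.4  0.5] grip 1.001 pos [ 202.9 -537.5  202.9]
row [-0.0653, 0.0431, 0.26] [-0.0011, -1.1227, -0.0013] |t|mm 271 deg 64
[[ 8.54145728e+02 -1.48855102e+02  2.84838772e+01]
 [ 9.03948068e+02 -7.46883657e+01  1.38817857e+02]
 [ 9.91641601e+02 -9.31782090e-01  1.45870150e+02]]
```

Request:
servo_tool([
  [-0.0653,0.0431,0.26,-0.0011,-1.1227,-0.0013,100],
  [-0.0653,0.0431,0.26,-0.0011,-1.1227,-0.0013,100],
  [-0.0653,0.0431,0.26,-0.0011,-1.1227,-0.0013,100],
  [-0.0653,0.0431,0.26,-0.0011,-1.1227,-0.0013,100],
  [-0.0653,0.0431,0.26,-0.0011,-1.1227,-0.0013,100],
  [-0.0653,0.0431,0.26,-0.0011,-1.1227,-0.0013,100],
  [-0.0653,0.0431,0.26,-0.0011,-1.1227,-0.0013,100],
  [-0.0653,0.0431,0.26,-0.0011,-1.1227,-0.0013,100],
  [-0.0653,0.0431,0.26,-0.0011,-1.1227,-0.0013,100],
  [-0.0653,0.0431,0.26,-0.0011,-1.1227,-0.0013,100],
  [-0.0653,0.0431,0.26,-0.0011,-1.1227,-0.0013,100],
])

```text
clock: 1.02
eef_pos: [423.0, -384.2, 159.6]
eef_rot: [[0.996, -0.001, 0.09], [-0.09, 0.001, 0.996], [-0.001, -1.0, 0.001]]
wrist_force: [-0.8, 0.6, -0.1]
grip_width: 0.997
```

```bash
python3 -c "
from h import *
go([423,-384.5,92],rot(-5))"
```

```text
clk 1.02 q [-0.86  0.3   1.58 -0.    1.26 -0.77] F [-0.8  0.6 -0.1] grip 0.997 pos [ 423.  -384.2  159.6]
row [0.0001, 0.0676, -0.0003] [-0.0005, -0.0028, -0.0007] |t|mm 68 deg 0
```

Descend and close; then lift.

Request:
servo_tool([
  [0,0.0338,0,0,0,0,100],
  [0,0.0676,0,0,0,0,100],
  [0,0.0676,0,0,0,0,100],
  [0,0.0676,0,0,0,0,10],
  [0,0.0676,0,0,0,0,0],
  [0,0.0676,0,0,0,0,0],
  [0,0.0676,0,0,0,0,0],
  [0,0.0676,0,0,0,0,0],
  [0,0.0676,0,0,0,0,0],
  [0,0.0676,0,0,0,0,0],
  [0,0.0676,0,0,0,0,0],
  [0,0.0676,0,0,0,0,0],
], force=100)

```text
clock: 2.02
eef_pos: [423.1, -384.3, 92.5]
eef_rot: [[0.996, -0.0, 0.09], [-0.09, 0.0, 0.996], [-0.0, -1.0, 0.0]]
wrist_force: [-1.0, 1.0, 3.0]
grip_width: -0.001
```

Request:
servo_tool([
  [0,-0.01,0,0,0,0,0],
  [0,-0.03,0,0,0,0,0],
  [0,-0.06,0,0,0,0,0],
  [0,-0.09,0,0,0,0,0],
  [0,-0.12,0,0,0,0,0],
  [0,-0.15,0,0,0,0,0],
  [0,-0.18,0,0,0,0,0],
  [0,-0.2,0,0,0,0,0],
  [0,-0.215,0,0,0,0,0],
  [0,-0.22,0,0,0,0,0],
  [0,-0.22,0,0,0,0,0],
])

```text
clock: 2.93
eef_pos: [423.5, -384.8, 314.3]
eef_rot: [[0.996, 0.002, 0.09], [-0.09, -0.002, 0.996], [0.002, -1.0, -0.002]]
wrist_force: [-0.5, -0.4, 0.1]
grip_width: -0.002
```

```bash
python3 -c "
from h import *
from cell import eyes
n='scene'; p,d=eyes.grab_frame(n); c=eyes.camera_info(n); w=cloud(n,p,d,c['camera_matrix'],c['cam_to_world']); V=p.max(-1); 
m=(abs(w[...,0]-423)<130)&(abs(w[...,1]+384)<90)&(w[...,2]>180)&(w[...,2]<265)&(V>90); st('tote',w[m])
x=w[m]; 
for a in range(340,510,20):
  q=x[abs(x[:,0]-a)<10]; print(a,len(q),np.round(np.percentile(q[:,2],[5,95])) if len(q) else '')
go([423,-384.5,312],rot(-5))
cv2.imwrite('pics/s1.png',cv2.resize(p[60:260,60:330],(810,600)[:2],interpolation=2)[:600,:800])"
```

```text
tote 0
340 0 
360 0 
380 0 
400 0 
420 0 
440 0 
460 0 
480 0 
500 0 
clk 2.98 q [-0.86  0.23  1.3  -0.    1.61 -0.77] F [ 0.3  0.1 -0.5] grip -0.005 pos [ 423.1 -384.3  312.7]
row [-0.0001, 0.0007, -0.0002] [0.0003, -0.0028, 0.0002] |t|mm 1 deg 0
```

View pics/s1.png

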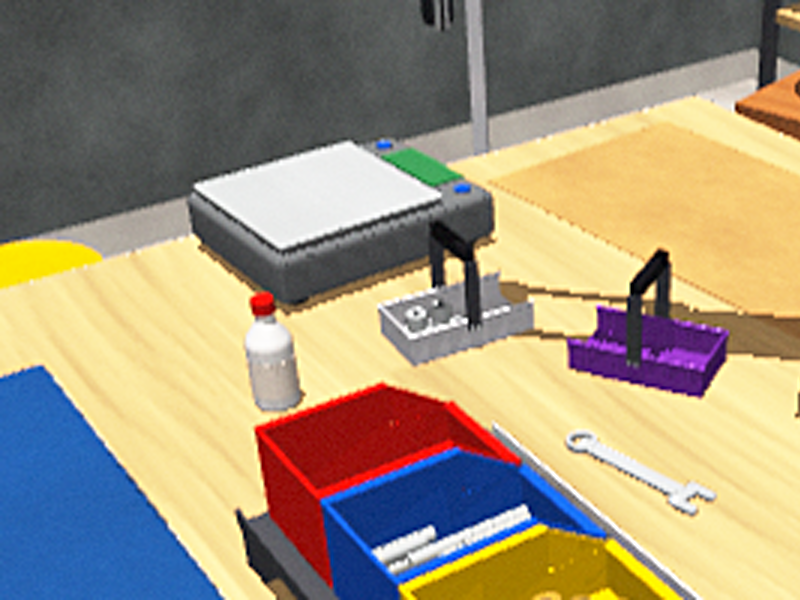

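The tote did not come up: the fingers closed fully and it still stands at crop (455,310), with the gripper at the top edge (437,10). I check where the fingers really are by projecting the reported TCP and comparing it with the views.

```bash
python3 -c "
from h import *
from cell import eyes,ctrl
f={}
for n in('scene','top'):
  p,d=eyes.grab_frame(n); c=eyes.camera_info(n); K=c['camera_matrix'];T=c['cam_to_world']
  w=cloud(n,p,d,K,T); V=p.max(-1).astype(int)
  m=(abs(w[...,0]-423)<110)&(abs(w[...,1]+384)<110)&(w[...,2]>200)&(d>0)
  x=w[m]; print(n,len(x),'zmin',x[:,2].min() if len(x) else 0)
  for lo in range(300,420,15):
    st(str(lo),x[(x[:,2]>lo)&(x[:,2]<lo+15)])
  for P in([423,-384.3,312.7],[423,-384.3,111]):
    q=np.linalg.inv(T)@np.r_[P,1]; print(P,(K@q[:3]/q[2])[:2])
  st('handle',w[(V<70)&(w[...,2]>98)&(w[...,2]<128)&(abs(w[...,0]-423)<60)&(abs(w[...,1]+384)<70)])
p,d=eyes.grab_frame('wrist'); f=np.savez('wrist1.npz',p=p,d=d); c=eyes.camera_info('wrist'); print(np.round(c['camera_matrix'],1).tolist(),np.round(c['cam_to_world'],3).tolist())
cv2.imwrite('pics/w1.png',cv2.resize(p,(640,480)))
print(p.shape)
"
```

```text
scene 1756 zmin 343.10507324516357
300 0
315 0
330 5 rect c [ 426.  -378.5] size [ 6.6 18.7] ang 38.4 corners [[418.0, -373.0], [429.0, -388.0], [434.0, -384.0], [423.0, -369.0]] z pct [343.1 343.4 344.9] med [ 426.5 -375.6  343.4]
345 45 rect c [ 426.8 -377. ] size [13.4 26.6] ang 54.5 corners [[412.0, -375.0], [434.0, -390.0], [441.0, -379.0], [420.0, -364.0]] z pct [345.4 353.3 359.5] med [ 427.3 -376.4  353.3]
360 53 rect c [ 425.5 -379. ] size [19.4 28.9] ang 58.9 corners [[408.0, -380.0], [433.0, -395.0], [443.0, -378.0], [418.0, -363.0]] z pct [360.4 367.9 374.8] med [ 427.  -376.2  367.9]
375 67 rect c [ 423.9 -375.9] size [20.  63.6] ang 70.2 corners [[391.0, -375.0], [450.0, -396.0], [457.0, -377.0], [397.0, -356.0]] z pct [375.7 384.4 389.6] med [ 426.7 -374.6  384.4]
390 141 rect c [ 421.6 -382.8] size [31.7 78.9] ang 85.0 corners [[381.0, -395.0], [460.0, -402.0], [462.0, -370.0], [384.0, -364.0]] z pct [390.2 397.4 404.7] med [ 421.  -373.3  397.4]
405 166 rect c [ 422.3 -381.8] size [ 36.4 108.2] ang 84.7 corners [[367.0, -395.0], [474.0, -405.0], [478.0, -369.0], [370
[... 1113 characters left out ...]
 med [ 449.1 -373.9  397.2]
405 73 rect c [ 424.4 -373.4] size [ 15.9 108.4] ang 88.7 corners [[370.0, -380.0], [478.0, -383.0], [479.0, -367.0], [370.0, -364.0]] z pct [405.9 412.5 418.7] med [ 432.  -374.2  412.5]
[423, -384.3, 312.7] [409.14921336 215.33414445]
[423, -384.3, 111] [384.39328371 221.61065801]
handle 167 rect c [ 423.2 -383.3] size [83.7 14.4] ang 85.6 corners [[413.0, -425.0], [427.0, -426.0], [434.0, -342.0], [419.0, -341.0]] z pct [103.6 119.  124.6] med [ 423.5 -380.6  119. ]
[[297.3, 0.0, 256.3], [0.0, 297.3, 188.8], [0.0, 0.0, 1.0]] [[0.996, -0.085, -0.03, 430.718], [-0.09, -0.942, -0.322, -300.969], [-0.001, 0.323, -0.946, 481.179], [0.0, 0.0, 0.0, 1.0]]
(384, 512, 3)
```

View pics/w1.png

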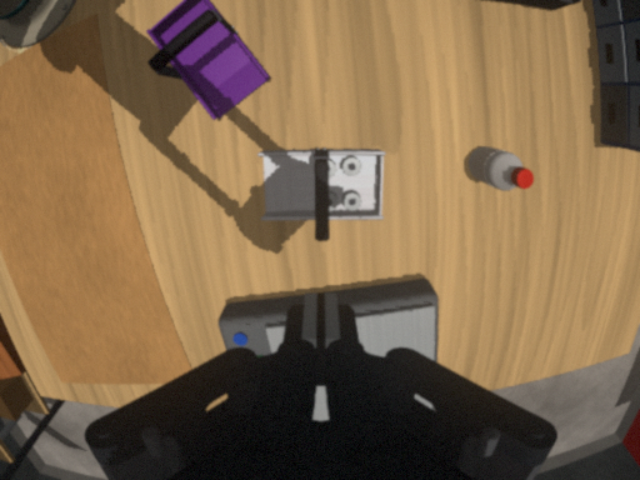

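The wrist view shows the tote undamaged and unmoved, handle at (322,195), with the closed jaws well above it. Both cameras put the real fingertips at z≈343 while the reported TCP is 313. The tips are therefore about 30 mm short of the reported TCP, so the first attempt closed just above the bar, which tops out at 120. I correct for it: reported z≈61 puts the tips at 92.

Request:
servo_tool([
  [0,0.02,0,0,0,0,100],
  [0,0.06,0,0,0,0,100],
  [0,0.1,0,0,0,0,100],
  [0,0.14,0,0,0,0,100],
  [0,0.15,0,0,0,0,100],
  [0,0.15,0,0,0,0,100],
  [0,0.15,0,0,0,0,100],
  [0,0.18,0,0,0,0,100],
  [0,0.21,0,0,0,0,100],
  [0,0.235,0,0,0,0,100],
  [0,0.251,0,0,0,0,100],
  [0,0.251,0,0,0,0,100],
])

```text
clock: 4.13
eef_pos: [422.0, -383.1, 59.3]
eef_rot: [[0.996, -0.003, 0.09], [-0.09, 0.004, 0.996], [-0.004, -1.0, 0.003]]
wrist_force: [-0.7, -0.5, -0.0]
grip_width: 0.998
```

Request:
servo_tool([
  [0,0,0,0,0,0,0],
  [0,0,0,0,0,0,0],
  [0,0,0,0,0,0,0],
  [0,0,0,0,0,0,0],
  [0,0,0,0,0,0,0],
  [0,0,0,0,0,0,0],
  [0,0,0,0,0,0,0],
  [0,0,0,0,0,0,0],
  [0,0,0,0,0,0,0],
  [0,0,0,0,0,0,0],
], force=100)

```text
clock: 4.97
eef_pos: [422.6, -383.6, 60.3]
eef_rot: [[0.996, -0.002, 0.09], [-0.09, 0.002, 0.996], [-0.002, -1.0, 0.002]]
wrist_force: [0.7, 1.3, 6.2]
grip_width: 0.145
```

Gripped (opening 0.145 ≈ the 14 mm bar). Lift.

Request:
servo_tool([
  [0,-0.008,0,0,0,0,0],
  [0,-0.02,0,0,0,0,0],
  [0,-0.04,0,0,0,0,0],
  [0,-0.065,0,0,0,0,0],
  [0,-0.09,0,0,0,0,0],
  [0,-0.115,0,0,0,0,0],
  [0,-0.14,0,0,0,0,0],
  [0,-0.165,0,0,0,0,0],
  [0,-0.185,0,0,0,0,0],
  [0,-0.195,0,0,0,0,0],
  [0,-0.2,0,0,0,0,0],
  [0,-0.2,0,0,0,0,0],
])

```text
clock: 5.97
eef_pos: [422.7, -383.9, 260.0]
eef_rot: [[0.996, -0.002, 0.09], [-0.09, 0.003, 0.996], [-0.003, -1.0, 0.003]]
wrist_force: [-0.3, -0.6, -6.4]
grip_width: 0.143
```

```bash
python3 -c "
from h import *
from cell import eyes
for n in('scene','top'):
  p,d=eyes.grab_frame(n); c=eyes.camera_info(n); w=cloud(n,p,d,c['camera_matrix'],c['cam_to_world']); V=p.max(-1)
  m=(abs(w[...,0]-423)<130)&(abs(w[...,1]+384)<90)&(w[...,2]>180)&(w[...,2]<250)&(V>70); x=w[m]; st('tote',x)
  for a in range(345,505,30):
    q=x[abs(x[:,0]-a)<8]; print(a,len(q),np.round(np.percentile(q[:,2],[2,98])) if len(q) else '')
go([640,-90,310],rot(-1))"
```

```text
tote 998 rect c [ 421.1 -385.8] size [ 95.5 154.5] ang 85.3 corners [[340.0, -427.0], [494.0, -440.0], [502.0, -345.0], [348.0, -332.0]] z pct [202.9 222.8 239.3] med [ 436.7 -353.6  222.8]
345 42 [208. 239.]
375 56 [203. 239.]
405 97 [204. 239.]
435 115 [203. 239.]
465 125 [204. 239.]
495 173 [203. 238.]
tote 799 rect c [ 422.5 -382.2] size [ 84.7 157.3] ang 89.7 corners [[344.0, -424.0], [501.0, -425.0], [501.0, -340.0], [344.0, -339.0]] z pct [197.4 203.8 238.1] med [ 451.5 -386.1  203.8]
345 55 [203. 237.]
375 46 [198. 211.]
405 56 [198. 239.]
435 11 [199. 238.]
465 109 [198. 238.]
495 122 [198. 238.]
clk 6.07 q [-0.86  0.25  1.41  0.    1.49 -0.77] F [ 0.6 -0.5 -6.7] grip 0.148 pos [ 422.2 -383.3  258.4]
row [0.1902, -0.051, 0.312] [-0.0049, -0.0729, -0.0046] |t|mm 369 deg 4
```

Tote is level in the grip, underside at about 200, still yawed -5°. Carry it level above the red bin.

```bash
python3 -c "
from h import *
go([665,-80,250],rot(-1))"
```

```text
clk 6.07 q [-0.86  0.25  1.41  0.    1.49 -0.77] F [ 0.6 -0.5 -6.7] grip 0.148 pos [ 422.2 -383.3  258.4]
row [0.2145, 0.0089, 0.3239] [-0.0049, -0.0729, -0.0046] |t|mm 389 deg 4
```

Request:
servo_tool([
  [0.006,0,0.01,0,0,0,0],
  [0.02,0,0.03,0,-0.01,0,0],
  [0.04,0,0.06,0,-0.02,0,0],
  [0.06,0,0.09,0,-0.03,0,0],
  [0.08,0,0.12,0,-0.03,0,0],
  [0.1,0,0.15,0,-0.04,0,0],
  [0.12,0,0.18,0,-0.04,0,0],
  [0.14,0.002,0.21,0,-0.05,0,0],
  [0.16,0.004,0.24,0,-0.06,0,0],
  [0.18,0.006,0.27,0,-0.07,0,0],
  [0.198,0.008,0.298,0,-0.07,0,0],
  [0.208,0.008,0.314,0,-0.073,0,0],
])

```text
clock: 7.07
eef_pos: [659.1, -83.8, 248.1]
eef_rot: [[1.0, -0.007, 0.014], [-0.014, 0.01, 1.0], [-0.007, -1.0, 0.01]]
wrist_force: [-0.2, 0.7, -5.4]
grip_width: 0.154
```

```bash
python3 -c "
from h import *
go([665,-80,250],rot(-1))
go([706,-80,246],rot(-1,55))
print(rot(-1,55))"
```

```text
clk 7.07 q [-0.24  0.4   1.21  0.01  1.54 -0.22] F [-0.2  0.7 -5.4] grip 0.154 pos [659.1 -83.8 248.1]
row [0.0058, -0.0019, 0.0039] [-0.0097, 0.0034, -0.007] |t|mm 7 deg 1
clk 7.07 q [-0.24  0.4   1.21  0.01  1.54 -0.22] F [-0.2  0.7 -5.4] grip 0.154 pos [659.1 -83.8 248.1]
row [0.0469, 0.0018, 0.0044] [-0.0106, -0.0015, -0.9669] |t|mm 47 deg 55
[[ 5.73489078e-01  8.19027283e-01  1.74524064e-02]
 [-1.00102891e-02 -1.42961744e-02  9.99847695e-01]
 [ 8.19152044e-01 -5.73576436e-01 -2.03102370e-19]]
```

Request:
servo_tool([
  [0.006,0,0.0042,-0.01,0,0,0],
  [0.012,0.001,0.0042,-0.01,0,-0.1,0],
  [0.018,0.002,0.0042,-0.01,0,-0.22,0],
  [0.0235,0.002,0.0042,-0.01,0,-0.34,0],
  [0.029,0.002,0.0042,-0.01,0,-0.46,0],
  [0.034,0.002,0.0042,-0.01,0,-0.58,0],
  [0.039,0.002,0.0042,-0.01,0,-0.7,0],
  [0.043,0.002,0.0044,-0.01,0,-0.82,0],
  [0.0469,0.0018,0.0044,-0.01,0,-0.94,0],
  [0.0469,0.0018,0.0044,-0.01,0,-0.967,0],
  [0.0469,0.0018,0.0044,-0.01,0,-0.967,0],
  [0.0469,0.0018,0.0044,-0.01,0,-0.967,0],
])

```text
clock: 8.07
eef_pos: [708.4, -70.0, 247.7]
eef_rot: [[0.594, 0.804, -0.005], [-0.009, 0.012, 1.0], [0.804, -0.594, 0.014]]
wrist_force: [0.9, 1.4, -2.4]
grip_width: 0.145
```

```bash
python3 -c "
from h import *
from cell import eyes
go([706,-80,246],rot(-1,55))
for n in('scene','top'):
  p,d=eyes.grab_frame(n); cv2.imwrite('pics/%s2.png'%n,p)
a=cv2.resize(cv2.imread('pics/scene2.png')[100:300,60:310],(440,352),interpolation=2);b=cv2.resize(cv2.imread('pics/top2.png')[80:280,190:400],(352,352),interpolation=2)
cv2.imwrite('pics/c2.png',np.hstack([a,b]))"
```

```text
clk 8.07 q [-0.36  0.12  2.03  1.29  0.31 -1.49] F [ 0.9  1.4 -2.4] grip 0.145 pos [708.4 -70.  247.7]
row [-0.0027, -0.0011, -0.01] [-0.0264, 0.0012, -0.0254] |t|mm 10 deg 2
```

View pics/c2.png

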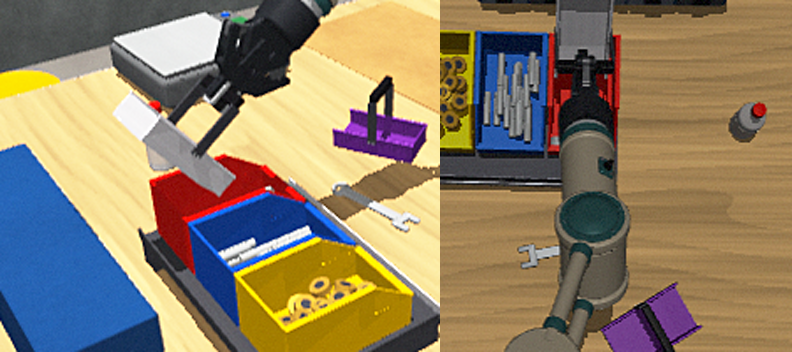

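The tote is tipped with its spout inside the red bin (crop (210,185)), and the weight has dropped by about 4 N, so the dies seem to be out. Level it again, rising, then look into the bin.

```bash
python3 -c "
from h import *
go([650,-80,290],rot(-1))"
```

```text
clk 8.17 q [-0.36  0.12  2.03  1.28  0.31 -1.48] F [ 0.   0.9 -3.3] grip 0.143 pos [707.2 -70.1 245.7]
row [0.0014, -0.0725, -0.009] [-0.0254, 0.0104, 0.9305] |t|mm 73 deg 53
```

Request:
servo_tool([
  [0.02,-0.01,-0.002,-0.005,0,0.1,0],
  [0.025,-0.02,-0.004,-0.01,0,0.22,0],
  [0.025,-0.03,-0.006,-0.012,0,0.34,0],
  [0.025,-0.04,-0.008,-0.02,0,0.46,0],
  [0.02,-0.05,-0.009,-0.02,0,0.58,0],
  [0.015,-0.06,-0.009,-0.02,0,0.7,0],
  [0.008,-0.068,-0.009,-0.02,0,0.82,0],
  [0.0014,-0.0725,-0.009,-0.025,0.01,0.93,0],
  [0.0014,-0.0725,-0.009,-0.025,0.01,0.93,0],
  [0.0014,-0.0725,-0.009,-0.025,0.01,0.93,0],
  [0.0014,-0.0725,-0.009,-0.025,0.01,0.93,0],
])

```text
clock: 9.08
eef_pos: [653.7, -82.1, 288.5]
eef_rot: [[1.0, -0.004, 0.023], [-0.023, -0.006, 1.0], [-0.004, -1.0, -0.006]]
wrist_force: [2.0, -0.8, -5.1]
grip_width: 0.146
```

```bash
python3 -c "
from h import *
go([423,-384,270],rot(-5))"
```

```text
clk 9.08 q [-0.23  0.38  1.15 -0.01  1.62 -0.2 ] F [ 2.  -0.8 -5.1] grip 0.146 pos [653.7 -82.1 288.5]
row [-0.2238, 0.0213, -0.3069] [0.0061, 0.0647, -0.0039] |t|mm 380 deg 4
```

Request:
servo_tool([
  [-0.014,0,-0.02,0,0,0,0],
  [-0.034,0,-0.05,0,0.01,0,0],
  [-0.056,0.002,-0.08,0,0.02,0,0],
  [-0.08,0.004,-0.11,0,0.03,0,0],
  [-0.102,0.006,-0.14,0,0.03,0,0],
  [-0.124,0.01,-0.17,0,0.04,0,0],
  [-0.146,0.012,-0.2,0,0.05,0,0],
  [-0.168,0.015,-0.23,0,0.05,0,0],
  [-0.19,0.018,-0.26,0,0.06,0,0],
  [-0.212,0.021,-0.29,0.006,0.065,-0.004,0],
  [-0.2238,0.0213,-0.3069,0.006,0.065,-0.004,0],
  [-0.2238,0.0213,-0.3069,0.006,0.065,-0.004,0],
])

```text
clock: 10.08
eef_pos: [418.4, -389.9, 270.3]
eef_rot: [[0.995, -0.006, 0.098], [-0.098, -0.007, 0.995], [-0.006, -1.0, -0.008]]
wrist_force: [-0.1, -0.2, -3.5]
grip_width: 0.156
```

```bash
python3 -c "
from h import *
from cell import eyes
go([423,-384,62],rot(-5))
for n in('scene','top'):
  p,d=eyes.grab_frame(n); cv2.imwrite('pics/%s3.png'%n,p); c=eyes.camera_info(n); np.savez(n+'3.npz',p=p,d=d,K=c['camera_matrix'],T=c['cam_to_world'])
  w=cloud(n,p,d,c['camera_matrix'],c['cam_to_world']); V=p.max(-1)
  m=(abs(w[...,0]-423)<130)&(abs(w[...,1]+384)<90)&(w[...,2]>180)&(w[...,2]<260)&(V>70); x=w[m]; st('tote',x)
  for a in range(345,505,30):
    q=x[abs(x[:,0]-a)<8]; print(a,len(q),np.round(np.percentile(q[:,2],[2,98])) if len(q) else '')
a=cv2.resize(cv2.imread('pics/scene3.png')[100:300,130:310],(396,440),interpolation=2);b=cv2.resize(cv2.imread('pics/top3.png')[90:260,240:395],(400,440),interpolation=2)
cv2.imwrite('pics/c3.png',np.hstack([a,b]))"
```

```text
clk 10.08 q [-0.87  0.24  1.39 -0.01  1.51 -0.77] F [-0.1 -0.2 -3.5] grip 0.156 pos [ 418.4 -389.9  270.3]
row [0.0052, 0.2082, 0.0079] [0.0077, -0.0111, -0.0057] |t|mm 208 deg 1
tote 999 rect c [ 417.1 -392.6] size [ 94.7 154.1] ang 84.3 corners [[336.0, -432.0], [489.0, -447.0], [498.0, -353.0], [345.0, -338.0]] z pct [212.7 231.6 249.2] med [ 430.9 -360.7  231.6]
345 70 [218. 250.]
375 51 [214. 249.]
405 105 [214. 249.]
435 109 [213. 249.]
465 99 [213. 249.]
495 145 [212. 248.]
tote 862 rect c [ 420.4 -385.7] size [ 83.3 157.4] ang 89.3 corners [[341.0, -426.0], [499.0, -428.0], [500.0, -345.0], [342.0, -343.0]] z pct [208.7 214.4 249.5] med [ 451.4 -391.3  214.4]
345 72 [216. 249.]
375 45 [208. 221.]
405 48 [209. 251.]
435 24 [209. 250.]
465 142 [209. 248.]
495 92 [208. 249.]
```

View pics/c3.png

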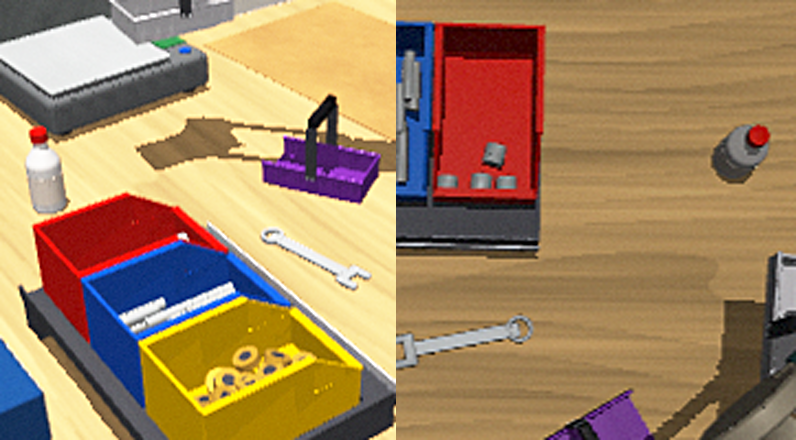

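The crop shows all four dies in the red bin, at (447,182), (481,182), (506,182) and (494,153). Nothing else has moved. The tote is level with its underside at about 209; now I lower it to its old spot.

Request:
servo_tool([
  [0.001,0.015,0.002,0,0,0,0],
  [0.003,0.045,0.005,0.004,-0.01,-0.004,0],
  [0.005,0.075,0.008,0.008,-0.01,-0.006,0],
  [0.005,0.105,0.008,0.008,-0.01,-0.006,0],
  [0.005,0.135,0.008,0.008,-0.01,-0.006,0],
  [0.005,0.16,0.008,0.008,-0.01,-0.006,0],
  [0.005,0.18,0.008,0.008,-0.01,-0.006,0],
  [0.005,0.192,0.008,0.008,-0.01,-0.006,0],
  [0.005,0.2,0.008,0.008,-0.01,-0.006,0],
  [0.005,0.204,0.008,0.008,-0.01,-0.006,0],
  [0.005,0.207,0.008,0.008,-0.01,-0.006,0],
  [0.005,0.208,0.008,0.008,-0.01,-0.006,0],
])

```text
clock: 11.18
eef_pos: [427.5, -379.0, 62.9]
eef_rot: [[0.997, 0.005, 0.083], [-0.083, 0.004, 0.997], [0.005, -1.0, 0.004]]
wrist_force: [-0.2, -0.1, -3.2]
grip_width: 0.146
```

Request:
servo_tool([
  [0,0.001,0,0,0,0,0],
  [0,0.001,0,0,0,0,0],
  [0,0.001,0,0,0,0,0],
])

```text
clock: 11.43
eef_pos: [427.9, -379.5, 62.7]
eef_rot: [[0.997, 0.006, 0.083], [-0.083, 0.002, 0.997], [0.006, -1.0, 0.003]]
wrist_force: [-0.0, 1.4, -3.1]
grip_width: 0.146
```

Request:
servo_tool([
  [0,0.001,0,0,0,0,0],
  [0,0.002,0,0,0,0,0],
  [0,0.0025,0,0,0,0,0],
  [0,0.0025,0,0,0,0,0],
])

```text
clock: 11.77
eef_pos: [428.2, -379.7, 60.6]
eef_rot: [[0.996, 0.007, 0.084], [-0.084, 0.002, 0.997], [0.006, -1.0, 0.002]]
wrist_force: [-0.1, 0.3, -0.9]
grip_width: 0.149
```

Request:
servo_tool([
  [0,0.001,0,0,0,0,0],
  [0,0.001,0,0,0,0,0],
  [0,0.001,0,0,0,0,100],
  [0,0.001,0,0,0,0,100],
  [0,0.001,0,0,0,0,100],
  [0,0.001,0,0,0,0,100],
  [0,0.001,0,0,0,0,100],
  [0,0.001,0,0,0,0,100],
  [0,0.001,0,0,0,0,100],
  [0,0.001,0,0,0,0,100],
])

```text
clock: 12.6
eef_pos: [428.2, -379.7, 59.5]
eef_rot: [[0.996, 0.006, 0.084], [-0.084, 0.002, 0.997], [0.006, -1.0, 0.002]]
wrist_force: [0.3, -1.1, -0.7]
grip_width: 1.005
```

Request:
servo_tool([
  [0,-0.02,0,0,0,0,100],
  [0,-0.06,0,0,0,0,100],
  [0,-0.1,0,0,0,0,100],
  [0,-0.14,0,0,0,0,100],
  [0,-0.18,0,0,0,0,100],
  [0,-0.2,0,0,0,0,100],
  [0,-0.2,0,0,0,0,100],
])

```text
clock: 13.18
eef_pos: [428.9, -382.5, 265.8]
eef_rot: [[0.996, 0.014, 0.084], [-0.083, -0.007, 0.996], [0.015, -1.0, -0.006]]
wrist_force: [0.6, -0.2, 0.3]
grip_width: 0.999
```

```bash
python3 -c "
from h import *
go([443.5,388,200],rot(92.8)); go([443.5,388,200],rot(92.8-180))
go([430,-10,320],rot(45))"
```

```text
clk 13.18 q [-0.85  0.24  1.4   0.01  1.48 -0.77] F [ 0.6 -0.2  0.3] grip 0.999 pos [ 428.9 -382.5  265.8]
row [-0.0508, 0.0605, 0.7694] [0.0172, -1.7032, 0.0061] |t|mm 773 deg 98
clk 13.18 q [-0.85  0.24  1.4   0.01  1.48 -0.77] F [ 0.6 -0.2  0.3] grip 0.999 pos [ 428.9 -382.5  265.8]
row [-0.0508, 0.0605, 0.7694] [-0.0059, 1.4383, 0.0166] |t|mm 773 deg 82
clk 13.18 q [-0.85  0.24  1.4   0.01  1.48 -0.77] F [ 0.6 -0.2  0.3] grip 0.999 pos [ 428.9 -382.5  265.8]
row [-0.0292, -0.0568, 0.3709] [0.0121, -0.869, 0.0114] |t|mm 376 deg 50
```

The tote is released and standing. Now to the holder stand.

Request:
servo_tool([
  [-0.0508,0.0605,0.7694,0.0172,-1.7032,0.0061,100],
  [-0.0508,0.0605,0.7694,0.0172,-1.7032,0.0061,100],
  [-0.0508,0.0605,0.7694,0.0172,-1.7032,0.0061,100],
  [-0.0508,0.0605,0.7694,0.0172,-1.7032,0.0061,100],
  [-0.0508,0.0605,0.7694,0.0172,-1.7032,0.0061,100],
  [-0.0508,0.0605,0.7694,0.0172,-1.7032,0.0061,100],
  [-0.0508,0.0605,0.7694,0.0172,-1.7032,0.0061,100],
  [-0.0508,0.0605,0.7694,0.0172,-1.7032,0.0061,100],
  [-0.0508,0.0605,0.7694,0.0172,-1.7032,0.0061,100],
  [-0.0508,0.0605,0.7694,0.0172,-1.7032,0.0061,100],
  [-0.0508,0.0605,0.7694,0.0172,-1.7032,0.0061,100],
  [-0.0508,0.0605,0.7694,0.0172,-1.7032,0.0061,100],
])

```text
clock: 14.18
eef_pos: [436.5, 120.2, 220.0]
eef_rot: [[0.148, -0.001, -0.989], [0.989, 0.001, 0.148], [0.0, -1.0, 0.001]]
wrist_force: [0.4, -0.4, 0.4]
grip_width: 1.001
```

```bash
python3 -c "
from h import *
go([443.5,388,180],rot(92.8))"
```

```text
clk 14.18 q [ 0.11  0.08  1.71  0.    1.35 -1.31] F [ 0.4 -0.4  0.4] grip 1.001 pos [436.5 120.2 220. ]
row [0.2659, 0.0401, 0.0327] [-0.0005, -0.1972, 0.0005] |t|mm 271 deg 11
```

Request:
servo_tool([
  [0.2659,0.0401,0.0327,0,-0.1972,0,100],
  [0.2659,0.0401,0.0327,0,-0.1972,0,100],
  [0.2659,0.0401,0.0327,0,-0.1972,0,100],
  [0.2659,0.0401,0.0327,0,-0.1972,0,100],
  [0.2659,0.0401,0.0327,0,-0.1972,0,100],
  [0.2659,0.0401,0.0327,0,-0.1972,0,100],
  [0.2659,0.0401,0.0327,0,-0.1972,0,100],
  [0.2659,0.0401,0.0327,0,-0.1972,0,100],
  [0.2659,0.0401,0.0327,0,-0.1972,0,100],
  [0.2659,0.0401,0.0327,0,-0.1972,0,100],
])

```text
clock: 15.02
eef_pos: [442.9, 387.1, 179.2]
eef_rot: [[-0.049, -0.002, -0.999], [0.999, -0.001, -0.049], [-0.001, -1.0, 0.002]]
wrist_force: [1.5, -1.5, 0.4]
grip_width: 1.0
```

```bash
python3 -c "
from h import *
from cell import eyes
go([443.5,388,30],rot(92.8))
p,d=eyes.grab_frame('top'); c=eyes.camera_info('top'); w=cloud('top',p,d,c['camera_matrix'],c['cam_to_world'])
# tote check
V=p.max(-1); reg=(abs(w[...,0]-425)<110)&(abs(w[...,1]+382)<75)
st('tote',w[reg&(w[...,2]>8)&(w[...,2]<60)&(p.max(-1).astype(int)-p.min(-1)<40)&(V>90)]); st('handle',w[reg&(w[...,2]>98)&(w[...,2]<130)])
cv2.imwrite('pics/top4.png',p)
c=eyes.camera_info('wrist'); p,d=eyes.grab_frame('wrist'); K=c['camera_matrix']; T=c['cam_to_world']
np.savez('wrist4.npz',p=p,d=d,K=K,T=T)
v,u=np.mgrid[:384,:512]; a=(u-K[0,2])/K[0,0]; b=(v-K[1,2])/K[1,1]; th=np.hypot(a,b)+1e-9
# depth along optical axis; ray with z=1
k=np.tan(th)/th; cc=np.stack([a*k*d,b*k*d,d],-1); w=cc@T[:3,:3].T+T[:3,3]
H,S,V=cv2.split(cv2.cvtColor(p,cv2.COLOR_BGR2HSV)); red=((H<8)|(H>172))&(S>120)&(V>50)&(d>0)
st('red',w[red&(abs(w[...,1]-388)<60)]); st('redtop',w[red&(w[...,2]>93)&(w[...,2]<108)])
cv2.imwrite('pics/w4.png',cv2.resize(p,(640,480)))
"
```

```text
clk 15.02 q [ 0.6   0.31  1.52 -0.    1.32 -1.02] F [ 1.5 -1.5  0.4] grip 1.0 pos [442.9 387.1 179.2]
row [0.0011, 0.1492, -0.0009] [-0.002, 0.0003, -0.0013] |t|mm 149 deg 0
tote 270 rect c [ 428.2 -381.7] size [ 88.6 152.8] ang 85.8 corners [[349.0, -420.0], [501.0, -431.0], [508.0, -343.0], [355.0, -332.0]] z pct [ 8.1 32.7 43.1] med [ 394.  -385.    32.7]
handle 184 rect c [ 428.3 -381.7] size [89.5 15.1] ang 85.4 corners [[417.0, -426.0], [432.0, -427.0], [439.0, -338.0], [424.0, -337.0]] z pct [102.4 119.2 123.6] med [ 429.  -378.9  119.2]
red 1165 rect c [458.8 387.1] size [91.9 19. ] ang 2.1 corners [[413.0, 395.0], [413.0, 376.0], [505.0, 379.0], [504.0, 398.0]] z pct [ 27.5  99.5 101.2] med [438.  386.5  99.5]
redtop 897 rect c [654.5 147.9] size [ 52.5 684.6] ang 41.5 corners [[408.0, 387.0], [862.0, -126.0], [901.0, -91.0], [448.0, 422.0]] z pct [ 93.9  99.8 101.3] med [440.4 386.9  99.8]
```

View pics/w4.png

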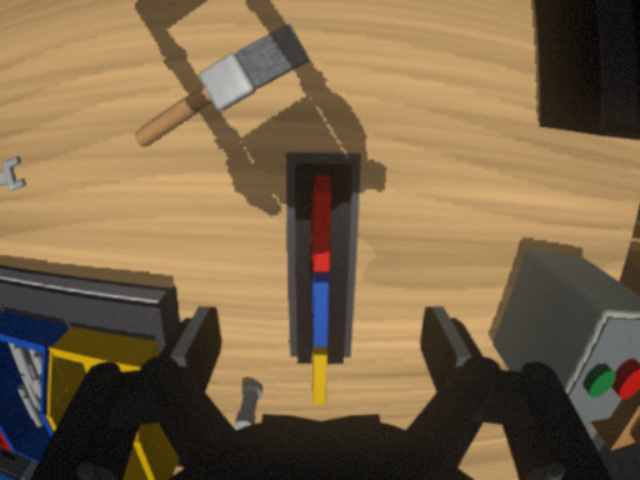

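The wrist view shows the red holder (322,225) on the jaws' centreline (pads at 195 and 448). Measured centre is about (443,387) with its top at 99.8. The tote check shows it standing, handle top at 119. Descend and grip.

Request:
servo_tool([
  [0.0011,0.03,-0.001,0,0,0,100],
  [0.0011,0.065,-0.001,0,0,0,100],
  [0.0011,0.1,-0.001,0,0,0,100],
  [0.0011,0.13,-0.001,0,0,0,100],
  [0.0011,0.152,-0.001,0,0,0,100],
  [0.0011,0.152,-0.001,0,0,0,100],
  [0.0011,0.152,-0.001,0,0,0,60],
  [0.0011,0.152,-0.001,0,0,0,30],
  [0.0011,0.152,-0.001,0,0,0,20],
  [0.0011,0.152,-0.001,0,0,0,20],
  [0.0011,0.152,-0.001,0,0,0,20],
], force=40)

```text
clock: 16.03
eef_pos: [445.1, 388.3, 29.6]
eef_rot: [[-0.048, 0.002, -0.999], [0.999, 0.001, -0.048], [0.001, -1.0, -0.002]]
wrist_force: [0.2, 0.7, -0.1]
grip_width: 0.298
```

Request:
servo_tool([
  [0,0,0,0,0,0,0],
  [0,0,0,0,0,0,0],
  [0,0,0,0,0,0,0],
  [0,0,0,0,0,0,0],
  [0,0,0,0,0,0,0],
  [0,0,0,0,0,0,0],
], force=80)

```text
clock: 16.53
eef_pos: [445.4, 388.4, 30.5]
eef_rot: [[-0.048, 0.003, -0.999], [0.999, 0.002, -0.048], [0.002, -1.0, -0.003]]
wrist_force: [-0.4, -0.9, 7.0]
grip_width: 0.132
```

```bash
python3 -c "
from h import *
go([443.5,388,180],rot(92.8))"
```

```text
clk 16.53 q [ 0.6   0.44  1.72 -0.    0.98 -1.02] F [-0.4 -0.9  7. ] grip 0.132 pos [445.4 388.4  30.5]
row [-0.0, -0.1495, 0.0016] [0.0027, -0.0011, 0.0015] |t|mm 150 deg 0
```

Gripped (0.132 ≈ 12 mm). Since the shoulder sat at 28 with reported z 30.5, home should read z ≈ 54.5. Lift, then carry towards the rack front.

Request:
servo_tool([
  [0,-0.005,0,0,0,0,0],
  [0,-0.015,0,0,0,0,0],
  [0,-0.03,0,0,0,0,0],
  [0,-0.055,0,0,0,0,0],
  [0,-0.085,0,0,0,0,0],
  [0,-0.115,0,0,0,0,0],
  [0,-0.14,0,0,0,0,0],
  [0,-0.15,0,0,0,0,0],
  [0,-0.15,0,0,0,0,0],
])

```text
clock: 17.28
eef_pos: [446.5, 389.4, 183.7]
eef_rot: [[-0.048, 0.008, -0.999], [0.999, 0.006, -0.048], [0.005, -1.0, -0.008]]
wrist_force: [0.2, 0.3, -1.3]
grip_width: 0.126
```

```bash
python3 -c "
from h import *
go([490,-77,160],rot(-1))"
```

```text
clk 17.28 q [ 0.6   0.31  1.51  0.    1.32 -1.02] F [ 0.2  0.3 -1.3] grip 0.126 pos [446.5 389.4 183.7]
row [-0.468, 0.0215, -0.0209] [0.0021, 1.6362, 0.0106] |t|mm 469 deg 94
```

Request:
servo_tool([
  [-0.02,0.001,-0.001,0,0.08,0,0],
  [-0.05,0.002,-0.002,0,0.19,0,0],
  [-0.085,0.004,-0.004,0,0.31,0,0],
  [-0.12,0.006,-0.006,0,0.43,0,0],
  [-0.155,0.008,-0.007,0,0.55,0,0],
  [-0.19,0.01,-0.009,0,0.67,0,0],
  [-0.225,0.012,-0.011,0,0.79,0,0],
  [-0.26,0.013,-0.012,0,0.91,0,0],
  [-0.295,0.014,-0.014,0,1.03,0,0],
  [-0.33,0.015,-0.015,0,1.15,0,0],
  [-0.365,0.017,-0.016,0,1.27,0,0],
  [-0.4,0.018,-0.018,0,1.39,0,0],
])

```text
clock: 18.28
eef_pos: [482.0, -10.6, 161.8]
eef_rot: [[0.975, 0.004, -0.221], [0.221, 0.006, 0.975], [0.005, -1.0, 0.005]]
wrist_force: [1.2, -0.2, -0.4]
grip_width: 0.13
```

```bash
python3 -c "
from h import *
go([490,-77,160],rot(-1))"
```

```text
clk 18.28 q [-0.17  0.16  1.77  0.01  1.21 -0.4 ] F [ 1.2 -0.2 -0.4] grip 0.13 pos [482.  -10.6 161.8]
row [-0.0069, 0.0014, -0.0666] [-0.006, 0.2402, 0.0047] |t|mm 67 deg 14
```

Request:
servo_tool([
  [-0.004,0,-0.025,0,0.1,0,0],
  [-0.006,0.001,-0.05,-0.004,0.2,0.004,0],
  [-0.007,0.001,-0.0666,-0.006,0.24,0.005,0],
  [-0.007,0.001,-0.0666,-0.006,0.24,0.005,0],
  [-0.007,0.001,-0.0666,-0.006,0.24,0.005,0],
  [-0.007,0.001,-0.0666,-0.006,0.24,0.005,0],
])

```text
clock: 18.78
eef_pos: [488.8, -76.0, 159.2]
eef_rot: [[1.0, -0.003, 0.017], [-0.017, 0.002, 1.0], [-0.003, -1.0, 0.002]]
wrist_force: [0.5, -0.2, -0.0]
grip_width: 0.127
```

```bash
python3 -c "
from h import *
from cell import eyes
go([537.5,-77.5,100],rot(-1))
def wc(n):
  c=eyes.camera_info(n); p,d=eyes.grab_frame(n); K=c['camera_matrix']; T=c['cam_to_world']
  np.savez(n+'5.npz',p=p,d=d,K=K,T=T)
  if n!='wrist': return p,d,cloud(n,p,d,K,T)
  v,u=np.mgrid[:384,:512]; a=(u-K[0,2])/K[0,0]; b=(v-K[1,2])/K[1,1]; th=np.hypot(a,b)+1e-9
  k=np.tan(th)/th; cc=np.stack([a*k*d,b*k*d,d],-1); return p,d,cc@T[:3,:3].T+T[:3,3]
for n in('scene','top','wrist'):
  p,d,w=wc(n); print(n)
  H,S,V=cv2.split(cv2.cvtColor(p,cv2.COLOR_BGR2HSV)); red=((H<8)|(H>172))&(S>120)&(V>40)&(d>0)
  m=red&(w[...,0]>440)&(w[...,0]<530)&(abs(w[...,1]+77)<60)&(w[...,2]>110); st('holder',w[m])
  g=(S<70)&(V>100)&(d>0)&(w[...,0]>500)&(w[...,0]<560)&(w[...,1]<-20)&(w[...,1]>-150)&(w[...,2]>47)&(w[...,2]<57); st('lip',w[g])
  r=red&(w[...,0]>560)&(w[...,0]<780)&(w[...,1]<0)&(w[...,1]>-160)&(w[...,2]>90)&(w[...,2]<101); st('bin front rim',w[r])
  r=red&(w[...,0]>560)&(w[...,0]<780)&(w[...,1]<0)&(w[...,1]>-160)&(w[...,2]>134)&(w[...,2]<150); st('bin rim',w[r])
  if n=='wrist': cv2.imwrite('pics/w5.png',cv2.resize(p,(640,480)))
"
```

```text
clk 18.78 q [-0.3   0.19  1.74  0.    1.22 -0.28] F [ 0.5 -0.2 -0. ] grip 0.127 pos [488.8 -76.  159.2]
row [0.0489, 0.059, -0.0007] [-0.0015, 0.0009, -0.003] |t|mm 77 deg 0
scene
holder 331 rect c [485.4 -65.1] size [49.7 55. ] ang 51.3 corners [[448.0, -67.0], [491.0, -102.0], [522.0, -63.0], [479.0, -28.0]] z pct [146.8 184.6 230.5] med [492.8 -55.6 184.6]
lip 82 rect c [535.7 -80.6] size [120.8  11.9] ang 89.4 corners [[529.0, -141.0], [541.0, -141.0], [542.0, -20.0], [530.0, -20.0]] z pct [47.3 51.2 55.4] med [532.9 -76.2  51.2]
bin front rim 331 rect c [669.8 -80.1] size [118.1 185. ] ang 88.6 corners [[576.0, -137.0], [761.0, -141.0], [764.0, -23.0], [579.0, -19.0]] z pct [ 90.2  96.9 100.9] med [ 655.7 -131.8   96.9]
bin rim 381 rect c [697.5 -80.2] size [121.6 129.1] ang 88.9 corners [[632.0, -140.0], [761.0, -142.0], [763.0, -21.0], [634.0, -18.0]] z pct [134.4 141.6 144.5] med [720.8 -96.6 141.6]
top
holder 7 rect c [503.  -68.7] size [48.  42.9] ang 86.3 corners [[480.0, -91.0], [523.0, -94.0], [526.0, -46.0], [483.0, -43.0]] z pct [165.8 193.1 579.1] med [483.5 -46.2 193
[... 441 characters left out ...]
.1] ang 88.9 corners [[482.0, -102.0], [496.0, -102.0], [497.0, -43.0], [483.0, -43.0]] z pct [169.3 228.8 230.2] med [489.6 -56.9 228.8]
lip 1633 rect c [544.9 -81.9] size [123.7  30.1] ang 90.0 corners [[530.0, -144.0], [560.0, -144.0], [560.0, -20.0], [530.0, -20.0]] z pct [48.3 50.2 52.5] med [545.4 -56.8  50.2]
bin front rim 2893 rect c [669.9 -80.8] size [115.3 182.1] ang 89.3 corners [[578.0, -137.0], [760.0, -140.0], [762.0, -24.0], [580.0, -22.0]] z pct [ 90.6  98.4 100.7] med [589.6 -92.8  98.4]
bin rim 1457 rect c [696.1 -82.2] size [121.1 125.5] ang 89.4 corners [[633.0, -142.0], [758.0, -143.0], [759.0, -22.0], [634.0, -21.0]] z pct [134.7 140.8 142.3] med [ 676.2 -132.9  140.8]
```

View pics/w5.png

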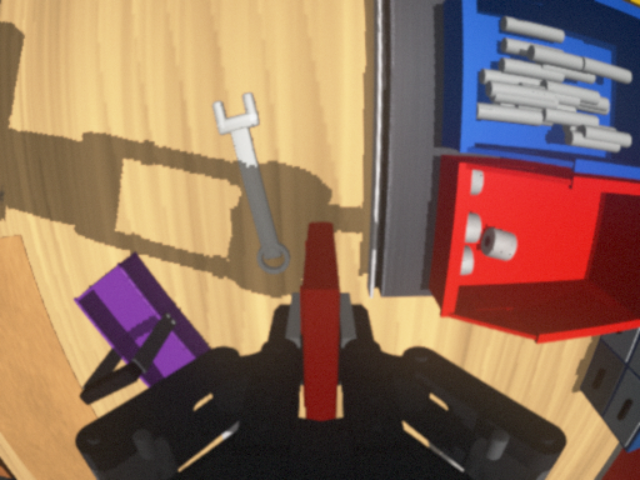

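The wrist view shows the holder, card side to -x, top centre at (489.5,-72.8,229). The lip is the bright strip at column 375, the four dies are in the red bin, and the bin front is centred at y≈-79.5. Slot x comes out at about 536. I move just above the lip and compare the holder's lower edge with the strip close up.

Request:
servo_tool([
  [0.012,0.01,-0.001,0,0,0,0],
  [0.03,0.025,-0.003,0,0,0,0],
  [0.045,0.045,-0.006,0,0,0,0],
  [0.0455,0.065,-0.006,0,0,0,0],
  [0.0455,0.078,-0.006,0,0,0,0],
  [0.0455,0.084,-0.006,0,0,0,0],
  [0.0455,0.085,-0.006,0,0,0,0],
  [0.0455,0.085,-0.006,0,0,0,0],
], force=100)

```text
clock: 19.6
eef_pos: [534.7, -82.0, 75.2]
eef_rot: [[1.0, -0.001, 0.014], [-0.014, 0.001, 1.0], [-0.001, -1.0, 0.001]]
wrist_force: [0.7, -0.3, 0.3]
grip_width: 0.126
```

```bash
cat >> h.py <<'E'
def wproj(P,K,T):
    q=(np.asarray(P,float)-T[:3,3])@T[:3,:3]; th=np.arctan2(np.hypot(q[:,0],q[:,1]),q[:,2]); r=np.hypot(q[:,0],q[:,1])
    return np.stack([K[0,2]+K[0,0]*th*q[:,0]/r,K[1,2]+K[1,1]*th*q[:,1]/r],1)
E
python3 -c "
from h import *
from cell import eyes,ctrl
go([536,-82,73],rot(-1))
c=eyes.camera_info('wrist'); p,d=eyes.grab_frame('wrist'); K=np.array(c['camera_matrix']); T=np.array(c['cam_to_world']); np.savez('wrist6.npz',p=p,d=d,K=K,T=T)
g=cv2.cvtColor(p,cv2.COLOR_BGR2GRAY).astype(np.float32)
xs=np.arange(520,560,1.)
def prof(img,y,z,xs=xs):
  q=wproj([[x,y,z] for x in xs],K,T).astype(np.float32); return cv2.remap(img,q[:,0].reshape(1,-1),q[:,1].reshape(1,-1),1)[0]
for y in(-40,-30,-20,0,20,40): print(y,prof(g,y,52).astype(int))
# holder +y side face (y ~ -49): redness at several heights
S=cv2.cvtColor(p,cv2.COLOR_BGR2HSV)[...,1].astype(np.float32); red=(p[...,2].astype(np.float32)-p[...,1])
for z in (75,80,90,110,140): print('z',z,prof(red,-49,z).astype(int))
q=wproj([[536,-49,72],[536,-49,144],[536,-49,52]],K,T); print(q)
cv2.imwrite('pics/w6.png',cv2.resize(p[110:290,180:400],(792,648),interpolation=2)[:600])
"
```

```text
clk 19.6 q [-0.28  0.33  1.77  0.    1.04 -0.27] F [ 0.7 -0.3  0.3] grip 0.126 pos [534.7 -82.   75.2]
row [0.0013, 0.0022, -0.0] [-0.0006, 0.003, -0.0011] |t|mm 3 deg 0
-40 [129 127 128 127 127 127 127 129 127 127 129 132 162 229 222 133  65  68
  70  65  50  55  99 127 127 115 107 106 106 107 106 103 106 105 103 106
 106 106 104 106]
-30 [224 223 224 224 224 225 225 225 224 212 149 135 176 232 231 153  86  73
  74  73  58  61 109 130 130 123 112 111 107 110 108 106 107 109 106 105
 106 106 106 106]
-20 [225 225 225 224 223 225 224 224 225 219 161 137 162 223 239 172  95  79
  78  79  61  60 102 136 132 123 114 109 111 112 109 110 108 111 108 108
 111 109 107 108]
0 [226 225 225 224 224 224 225 225 225 218 156 132 136 203 240 202 109  85
  85  82  69  58  83 140 148 130 119 116 114 114 115 112 113 113 114 113
 112 112 109 110]
20 [226 225 225 224 223 222 223 222 223 211 153 134 133 179 236 227 136  91
  88  86  75  56  73 130 149 142 127 120 117 119 116 114 114 114 117 115
 116 113 113 111]
40 [226 224 223 223 220 220 220 220 220 221 220 202 144 149 219 234 164  98
  90  89  90  90  82 105 135 145 133 120 117 119 119 114 115 113 116 116
 115 114 115 114]
z 75 [29 28 29 29 27 28 27 27 28 29 30 31 23 13 10 14 23 20 20 11 10  5  4  6
  5  4  6  5  3  1  3  2  4  2  1  1  2  2  3  2]
z 80 [30 29 29 27 26 26 28 28 28 28 43 62 67 63 64 68 69 72 72 67 61 32  5  3
  4  2  2  3  4  4  3  3  1  3  1  3  3  3  2  3]
z 90 [29 28 28 25 28 28 27 28 27 30 53 77 77 77 78 78 76 74 76 77 72 49  8  3
  3  3  3  5  5  4  3  4  6  1  3  1  2  2  4  3]
z 110 [26 25 26 27 27 27 28 28 28 37 72 76 76 77 77 79 80 77 79 81 78 51  7  2
  3  5  4  6  4  4  3  3  3  1  2  5  4  1  3  5]
z 140 [24 23 24 25 26 28 27 26 25 28 50 76 79 79 80 79 83 78 81 82 79 56  8  3
  4  5  6  5  5  4  6  6  6  6  7  8  9  7 10 10]
[[256.98197584 174.62477821]
 [257.37825088 227.7922608 ]
 [256.91834991 166.30193261]]
```

View pics/w6.png

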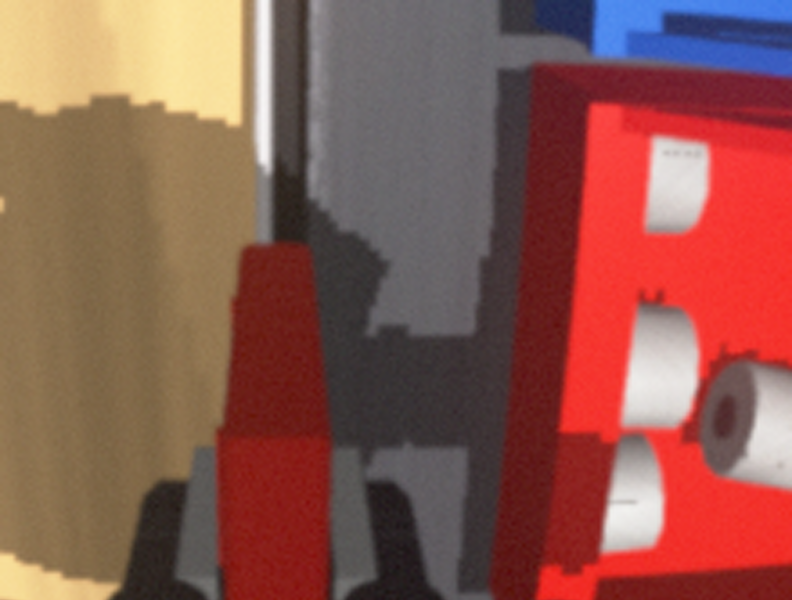

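In the crop the holder's side face (280,330) hangs over the dark slot (290,200), slightly to its lip side. The profiles put the slot centre at x≈537.9 here and the holder origin at 536.4. Shift +1.5 mm in x and lower gently.

Request:
servo_tool([
  [0.0015,0,0,0,0,0,0],
  [0.0015,0.002,0,0,0,0,0],
  [0.0015,0.004,0,0,0,0,0],
  [0.0015,0.006,0,0,0,0,0],
  [0.0015,0.008,0,0,0,0,0],
  [0.0015,0.01,0,0,0,0,0],
  [0.0015,0.0115,0,0,0,0,0],
  [0.0015,0.013,0,0,0,0,0],
  [0.0015,0.0145,0,0,0,0,0],
  [0.0015,0.0145,0,0,0,0,0],
])

```text
clock: 20.48
eef_pos: [536.5, -82.2, 60.9]
eef_rot: [[1.0, -0.0, 0.015], [-0.015, 0.0, 1.0], [-0.0, -1.0, 0.0]]
wrist_force: [-0.0, 0.3, -0.2]
grip_width: 0.124
```

No contact with the tongue about 7 mm into the slot. Continue down to the shoulder.

Request:
servo_tool([
  [0,0.001,0,0,0,0,0],
  [0,0.002,0,0,0,0,0],
  [0,0.003,0,0,0,0,0],
  [0,0.004,0,0,0,0,0],
  [0,0.005,0,0,0,0,0],
  [0,0.006,0,0,0,0,0],
  [0,0.007,0,0,0,0,0],
  [0,0.007,0,0,0,0,0],
])

```text
clock: 21.15
eef_pos: [536.6, -82.2, 54.4]
eef_rot: [[1.0, -0.0, 0.015], [-0.015, 0.0, 1.0], [-0.0, -1.0, 0.0]]
wrist_force: [-0.2, 1.1, 3.3]
grip_width: 0.127
```

Contact at z 54.4, the expected home height. Build up the press.

Request:
servo_tool([
  [0,0.001,0,0,0,0,0],
  [0,0.002,0,0,0,0,0],
  [0,0.002,0,0,0,0,0],
  [0,0.002,0,0,0,0,0],
])

```text
clock: 21.48
eef_pos: [536.7, -82.2, 54.4]
eef_rot: [[1.0, 0.001, 0.015], [-0.015, -0.0, 1.0], [0.001, -1.0, -0.0]]
wrist_force: [-3.3, 1.3, 13.2]
grip_width: 0.131
```

Request:
servo_tool([
  [0,0.002,0,0,0,0,0],
  [0,0.003,0,0,0,0,0],
  [0,0.004,0,0,0,0,0],
  [0,0.004,0,0,0,0,0],
  [0,0.004,0,0,0,0,0],
])

```text
clock: 21.9
eef_pos: [536.8, -82.3, 54.2]
eef_rot: [[1.0, 0.002, 0.014], [-0.014, -0.001, 1.0], [0.002, -1.0, -0.001]]
wrist_force: [-6.2, 0.9, 25.4]
grip_width: 0.127
```

```bash
python3 -c "
from h import *
from cell import eyes,ctrl
go([536,-82,54],rot(-1))
c=eyes.camera_info('wrist'); p,d=eyes.grab_frame('wrist'); K=np.array(c['camera_matrix']); T=np.array(c['cam_to_world'])
v,u=np.mgrid[:384,:512]; a=(u-K[0,2])/K[0,0]; b=(v-K[1,2])/K[1,1]; th=np.hypot(a,b)+1e-9
k=np.tan(th)/th; w=np.stack([a*k*d,b*k*d,d],-1)@T[:3,:3].T+T[:3,3]
red=(p[...,2].astype(int)-p[...,1]>40)&(d>0)&(abs(w[...,0]-537)<15)&(abs(w[...,1]+79)<45)
st('holder',w[red]); st('top face',w[red&(w[...,2]>118)])
s,ds=eyes.grab_frame('scene')
A=cv2.resize(p[110:290,180:400],(484,396),interpolation=2); B=cv2.resize(s[120:300,120:260],(308,396),interpolation=2)
cv2.imwrite('pics/f.png',np.hstack([A,B])); s2=ctrl.get_state(); print(np.round(s2['wrist_force'],1),s2['clock'])
"
```

```text
clk 21.9 q [-0.28  0.35  1.8  -0.    0.99 -0.27] F [-6.2  0.9 25.4] grip 0.127 pos [536.8 -82.3  54.2]
row [-0.0008, 0.0002, 0.0002] [0.0007, 0.0031, 0.0023] |t|mm 1 deg 0
holder 4403 rect c [534.7 -76.2] size [71.  18.5] ang 87.5 corners [[524.0, -111.0], [542.0, -112.0], [545.0, -41.0], [527.0, -40.0]] z pct [ 60.8 123.2 124.6] med [537.  -62.6 123.2]
top face 3123 rect c [537.  -79.1] size [58.9 12.7] ang 89.0 corners [[530.0, -108.0], [543.0, -109.0], [544.0, -50.0], [531.0, -49.0]] z pct [119.3 123.5 124.7] med [537.  -72.2 123.5]
[-6.7  1.2 25.2] 22.0
```

View pics/f.png

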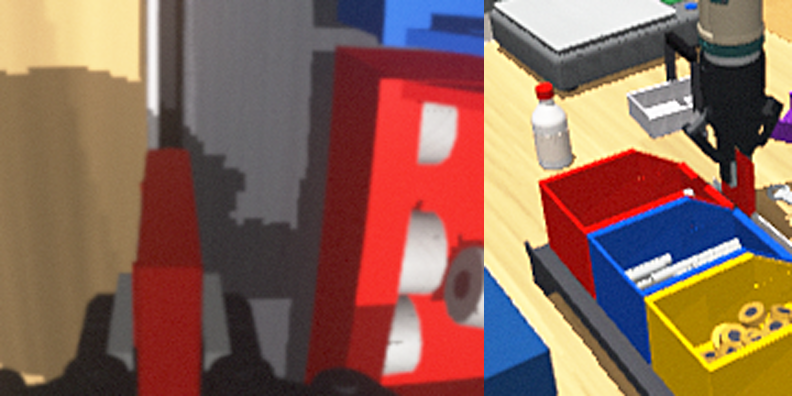

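The holder stands over the slot line at (170,260) in the left view. The dies are in the bin, and the tote stands on the bench behind. The holder's top is at 123.5 (home is 52+72=124), its y is -79 against the bin middle at about -79.5, and the press is a steady 25 N. Hand in.

```bash
python3 -c "
from cell import ctrl
print(ctrl.sign_off())"
```

```text
the job is handed in; nothing more can be done
None
```

The job is done and handed in at 22 s on the robot's clock. I viewed 10 pictures.

- **Dies and tote:** I lifted the tote by its handle and tipped it over the red bin. A picture taken afterwards shows all four dies lying in the bin. The empty tote stands upright on the bench, about 6 mm from where it started.
- **Red holder:** I pushed its tongue into the slot in front of the red bin, with the card facing outwards. I did not see the card itself in the final pictures; the facing follows from its orientation in the stand and the turn I made.
- **Last checks:** The holder's top measured 123.5 mm, against 124 mm when fully home. Its middle is at y -79, in line with the bin's middle at about -79.5. It is still gripped, with a steady 25 N downwards and about 6 N sideways.
- **What disagreed:** My first grasp closed just above the tote handle. The cameras showed the real fingertips about 30 mm short of the reported tool point. I corrected for this in every later move, and nothing was disturbed.

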